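Make up the hand-wash kit and the shoe-care kit

ROBOT

A 6-joint arm with a two-finger parallel gripper is mounted at the origin on the work surface. World frame = base frame: x ahead of the robot, y to its left, z up, the work surface at z = 0. Lengths are in m, angles in rad, forces in N, time in s.
With the tool pointing down it reaches from about 0.35 to 0.775 m from the base axis. Payload 7.3 kg.
Tool frame: the origin (TCP) lies at the very end of the fingers, on their centre line; the grasp point (between the pads) lies grip_point_offset behind it (grip_point_offset is the distance from the TCP to the grasp point, in m); z points along the fingers, y is the direction in which the jaws open and shut (so a half turn about z gives the same grasp; the last joint's range is limited). The gripper opens to 92 mm and grips with 3 to 60 N. Pads are 19 mm wide; open, the fingers measure 130 mm over their backs; the gripper's body (75 mm by 190 mm) begins 47 mm behind the grasp point.
Start: joints at [-1.481, 0.342, 1.524, -0, 1.275, -0.146], TCP at [0.123, -0.51, 0.203] pointing down, gripper open.
Joint ranges: [-2.53, 2.53], [-0.77, 2.02], [0.04, 2.7], [-1, 4.14], [0.28, 2.66], [-3.11, 3.11]. Speed limits (rad/s): [2.57, 2.57, 3.14, 3.14, 3.14, 3.14].

INTERFACE

Orientations are given as [roll, pitch, yaw] about the fixed x, y, z axes, in that order (R = Rz(yaw) Ry(pitch) Rx(roll)).
In Python, from cell import * gives the robot as it stands.
- The arm moves only by the shell command python3 -m inch 'ROWS' [OPENING] [FORCE]. ROWS is JSON, a list that holds one entry, the list of rows, each a list of 4 numbers: the shift along the tool's x, y, z in mm, then the turn about the tool's z in rad. In form: [[[x, y, z, roll], ...]]. A call has 1 to 10 rows; each row shifts and turns the commanded pose from where the row before left it, along the tool's axes as they then stand; what a row does not reach is not made up. A row lasts 1/8 s, in which the tool goes at most 62.5 mm and 10.7 degrees, less where a joint would pass 70% of its speed; a pose out of reach is approached as far as the arm can. A call with a gripper value outside its range is refused whole. OPENING is the closure, from -1 (fully open) to 1 (shut), set as the call begins (- or left out, the last holds). The fingers move at their own pace and stop on an object; FORCE is the grip in N (left out, the last holds). Time passes only in rows, so rows that do not move let the fingers close. It gives the time, the measured TCP pose, the force and the opening at its end, in the units of the state.
- observe(): the state, without advancing time (a new reading comes with each control period).
- read_camera(name): name is "side" or "top" or "wrist"; returns a dict with "img" (480x640x3 uint8, blue, green, red), "fx", "fy", "cx", "cy" (pixels), "eye" and "rotation" of the camera in the world; the wrist camera has in their place "T_tool_cam" (4x4, takes a point from camera to tool coordinates, whose origin is the TCP and whose axes are the flange's). Camera axes: x right, y down, z forward; pixel columns grow to the right and rows downward; lengths in m; the calibration is good to about 2 mm. A picture is of the moment at which its call begins: read the wrist's pose just before it. There is no depth.
- hand_in(): hands the job in, once; it reports no verdict.
Trained networks look in the newest picture that a camera, given by its name, has taken for a name from the list of things; names that differ only in an ending like _2 or _b are one class to them, and where a whole thing is asked for, a point or a joint stands for the part that bears it (a point fixed in the world has none). Each returns a list of dicts, best first, with "conf" (0 to 1); they miss things now and then, are a little off and sometimes report something else, mostly with a low value. They report only what shows in the picture. A call takes as long as a camera call. They do not tell look-alikes from the thing itself.
- boxes_of(camera, label): "at" ([row, column] in pixels, amid what is visible of it).
- place_of(camera, label): "at" ([row, column] in pixels: a listed point, or the origin of a listed thing).
The state is a dict: "time": time; "qpos": joint angles; "qvel": joint speeds; "joint_efforts": joint torques, N m; "tool_pos": TCP position; "tool_rot": TCP orientation; "contact_force": force on the tool from outside, world axes, zero at the start; "torque": the same for the moment, N m; "opening": finger opening in m.
Only numpy, scipy, OpenCV 4.12 (cv2) and the standard library are available. Lean on these libraries where they do the work, as an engineer would, in place of code of your own. Each camera call takes 0.05 s, during which the arm holds its last target. There are 200 camera calls.

TASK

Make up the two kits from the stock on the slatted shelf: the push soap dispenser and the small nail brush go into the white two-bay hand-wash tray, and the steel tin, the large shoe brush and the metal spray can into the wooden three-bay shoe-care tray. Set each thing in the bay made for it, flat on the floor of the bay, with the dispenser, tin and can upright and the brushes bristles down. Leave the stack of aerosol caps, the soap dish and the jar where they stand.

Things in the scene. Friction and masses are not known exactly. Their poses are not given: they have to be found in the camera images.
- dispenser_c (a point): Small push dispenser of hand soap: green plastic box-shaped bottle 84 mm (x) by 52 (y), 76 high, with a white pump head (spout to -x), 104 high in all, about 0.3 kg. The point is on its middle, 52 mm above its underside; z is up. Grip the bottle across its 52 mm, 5 to 15 mm above the point.
- nail_brush_c (a point): Nail brush, the smaller of two dark wooden block brushes: 90 mm (x) by 40 (y), 46 high, bristles down; the top 20 mm is the block, the lower 26 stiff nylon bristles, set 4 mm in. The point is its centre, 23 mm above the bristle ends; z is up; the block's mid-height is 13 mm above the point. Grip the block across its 40 mm.
- scrub_brush_c (a point): Shoe brush, the larger of two dark wooden block brushes: 138 mm (x) by 50 (y), 52 high, bristles down; the top 24 mm is the block, the lower 28 stiff nylon bristles, set 4 mm in. The point is its centre, 26 mm above the bristle ends; z is up; the block's mid-height is 14 mm above the point. Grip the block across its 50 mm.
- tin_c (a point): Closed round steel tin of shoe wax, diameter 65 mm, 54 high, standing; its lid does not come off. The point is its centre, 27 mm above its underside; z is up. Grip it at or up to 8 mm above the point.
- spray_can_c (a point): Small aerosol can of waterproofing spray, bare metal, standing: can diameter 48 mm and 66 high, then a shoulder and a black cap of diameter 41, 100 high in all. The point is its centre, 50 mm above its underside; z is up. Grip the can 5 to 10 mm above the point.
- wash_tray: White plastic hand-wash tray (grey walls), fixed, 126 mm (x) by 170 (y), left or right of the shelf. Origin: centre of underside, z up. Floor 4 mm thick; walls 4 thick, 12 high from the counter; low handles jut 21 mm at both x ends. Dispenser bay 118 (x) by 84 (y), centre x 0, y +39. Nail brush bay 118 by 74, centre x 0, y -44. Long sides lie along tray x.
- shoe_tray: Wooden shoe-care tray, fixed, 176 mm (x) by 182 (y), on the other side. Origin: centre of underside, z up. Floor 4 mm thick; walls 4 thick, 12 high from the counter; low handles jut 21 mm at both x ends. Shoe brush bay 168 (x) by 80 (y), centre x 0, y +47, brush along x. Tin bay 90 by 90, centre x -39, y -42. Spray can bay 74 (x) by 90 (y), centre x +47, y -42.
- cap_stack: Bystander: three nested plastic aerosol caps that hold together, diameter 55 mm, 84 high, light. Origin: centre of underside. It and the five things stand on a fixed slatted shelf (300 mm in x, 340 in y, 70 high), in two rows of three: centres 112 mm apart in y, 150 in x; long things lie roughly along world x (within 0.3 rad).
- soap_dish: Bystander: loose white china soap dish, 74 mm (x) by 110 (y), with a bar of soap in it, 30 high in all, on the counter on the robot's side of one of the trays. Origin: centre of its underside.
- jar: Bystander: closed green glass jar with a steel lid, diameter 68 mm, 85 high, on the counter on the robot's side of the other tray. Origin: centre of its underside.
Things that resemble listed ones, but are neither listed nor needed, are in the scene too. Leave any orange, red or turquoise look-alike of the part that bears scrub_brush_c alone.

How it is judged:
By the outcome, as a careful person would: the job done as asked, in the order asked, and still so for the second after the job is handed in, with the robot touching nothing.
It also fails if it takes over 128 s, if anything falls off the work surface, if the arm or the gripper's body presses on something with over 40 N, if the wrist force passes 120 N, or if a joint passes its speed limit or range.

## Working session

There is one attempt and no reset: what is moved stays moved. The work goes in short steps, Python scripts to look and compute and a shell command to move; the robot and the scene stay as the last step left them, time stands still between calls to the robot, and variables do not carry over. Pictures are saved under pics/ and viewed, about 12 in all and at most 16, crops included, and the job is handed in when it is done.

```bash
ls; mkdir -p pics; python3 - <<'E'
from cell import *
import cv2
s=observe();print(s)
print({k:v for k,v in globals().items() if 'grip' in k})
for n in ['top','side']:
    c=read_camera(n);cv2.imwrite(f'pics/{n}0.png',c['img']);print(n,c['fx'],c['fy'],c['cx'],c['cy'],c['eye'],c['rotation'])
    for l in ['dispenser_c','nail_brush_c','scrub_brush_c','tin_c','spray_can_c','wash_tray','shoe_tray','cap_stack','soap_dish','jar']:
        print(l,[( [round(x) for x in d['at']],round(d['conf'],2)) for d in place_of(n,l)][:4])
E
```

```text
pics
{'time': 0.0, 'qpos': array([-1.48102654e+00,  3.42691831e-01,  1.52499480e+00, -2.06873953e-05,
        1.27539965e+00, -1.46007397e-01]), 'qvel': array([ 0.00169018, -0.00093479, -0.00036973, -0.0007374 , -0.00035969,
        0.00042231]), 'joint_efforts': array([ 1.63708653e-03, -4.31243634e+01, -2.44217795e+01,  7.20553449e-02,
        5.59853262e-02, -1.14118009e-04]), 'tool_pos': array([ 0.12261124, -0.5100354 ,  0.20216878]), 'tool_rot': array([-3.14011204e+00, -1.97735058e-04,  2.35783075e-01]), 'contact_force': array([-0.09629712,  0.83761047, -0.16433672]), 'torque': array([ 0.00873299, -0.00272439, -0.00646176]), 'opening': 0.09195459086818715}
{'grip_point_offset': 0.0188}
top 440.8923059048352 440.8923059048352 320.08500450041964 239.66675020926303 [0.5251254  0.02064516 1.11857351] [-3.09418522e+00  3.35021641e-04 -1.54136064e+00]
dispenser_c [([280, 381], 0.73)]
nail_brush_c [([285, 280], 0.95)]
scrub_brush_c [([138, 253], 0.79), ([222, 381], 0.67), ([146, 351], 0.58), ([183, 443], 0.58)]
tin_c [([286, 329], 0.7)]
spray_can_c [([216, 280], 0.86)]
wash_tray [([266, 465], 0.57)]
shoe_tray [([257, 194], 0.8), ([264, 467], 0.7)]
cap_stack [([222, 334], 0.71)]
soap_dish [([329, 222], 0.84)]
jar [([220, 283], 0.65), ([338, 448], 0.61)]
side 511.2256060707125 511.2256060707125 324.81381545485965 237.267970114606 [ 0.20929468 -0.79643901  0.62416938] [-2.11069718 -0.01388112 -0.41843929]
dispenser_c [([271, 304], 0.82)]
nail_brush_c [([227, 259], 0.91)]
scrub_brush_c [([332, 471], 0.86), ([206, 386], 0.75), ([259, 439], 0.7), ([262, 379], 0.67)]
tin_c [([246, 278], 0.73), ([246, 349], 0.34)]
spray_can_c [([204, 328], 0.7)]
wash_tray [([407, 389], 0.59)]
shoe_tray [([211, 256], 0.74)]
cap_stack [([250, 348], 0.76)]
soap_dish [([240, 192], 0.56)]
jar [([210, 257], 0.74), ([246, 279], 0.63), ([429, 265], 0.55)]
```

View pics/top0.png

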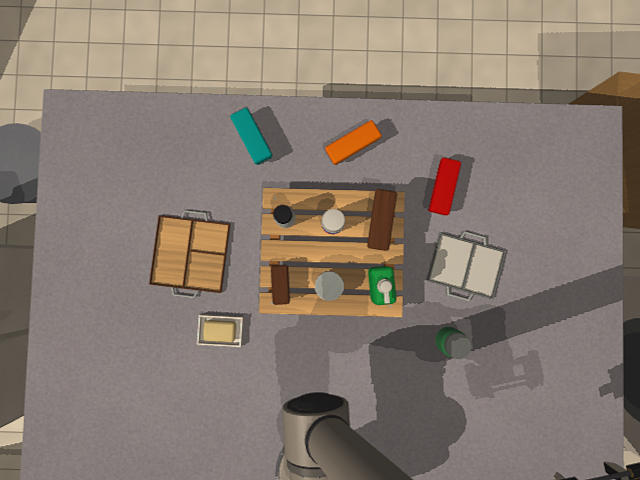

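View pics/side0.png

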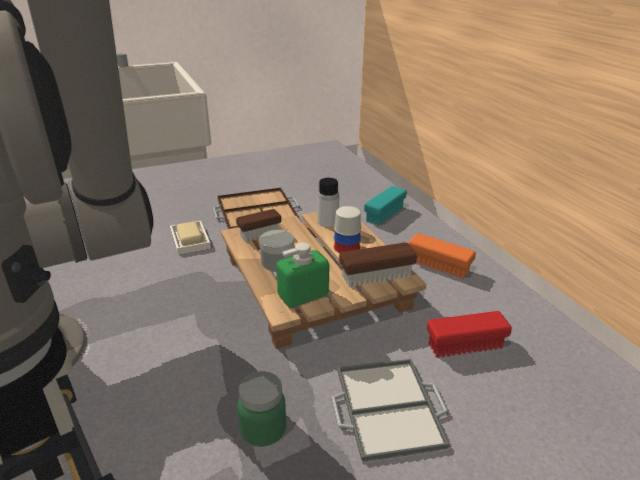

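Top view: up is +x, left is +y. The things that could pass for the shoe brush are turquoise (138,253), orange (146,351), red (183,443), the small dark brush (285,280) and the large dark brush (222,381). I choose the last, and check it in a crop.

```bash
cat > h.py <<'E'
from cell import *
import numpy as np, cv2
from scipy.spatial.transform import Rotation as R
def proj(c,px,z):
    """pixel [row,col] -> world point at height z"""
    r=R.from_euler('xyz',c['rotation']).as_matrix() if np.size(c['rotation'])==3 else np.array(c['rotation'])
    d=r@np.array([(px[1]-c['cx'])/c['fx'],(px[0]-c['cy'])/c['fy'],1]); e=np.array(c['eye'])
    return e+d*(z-e[2])/d[2]
def pix(c,p):
    r=R.from_euler('xyz',c['rotation']).as_matrix(); q=r.T@(np.array(p)-c['eye'])
    return np.array([c['cy']+c['fy']*q[1]/q[2],c['cx']+c['fx']*q[0]/q[2]])
def wristcam():
    s=observe();c=read_camera('wrist')
    T=np.eye(4);T[:3,:3]=R.from_euler('xyz',s['tool_rot']).as_matrix();T[:3,3]=s['tool_pos']
    T=T@np.array(c['T_tool_cam']); c['eye']=T[:3,3]; c['rotation']=R.from_matrix(T[:3,:3]).as_euler('xyz'); return c
E
python3 - <<'E'
from h import *
c=read_camera('top');im=c['img']
Z={'dispenser_c':.122,'nail_brush_c':.093,'scrub_brush_c':.096,'tin_c':.097,'spray_can_c':.12,'wash_tray':0,'shoe_tray':0,'cap_stack':.07,'soap_dish':0,'jar':0}
for l,z in Z.items():
    for d in place_of('top',l)[:3]: print(l,np.round(d['conf'],2),np.round(d['at']),proj(c,d['at'],z).round(3))
a=cv2.resize(im[175:325,255:415],None,fx=4.5,fy=4,interpolation=2)
a=cv2.resize(im[175:325,255:415],None,fx=4,fy=4,interpolation=2)
cv2.imwrite('pics/shelf.png',a)
b=np.hstack([cv2.resize(im[200:300,145:240],None,fx=4,fy=4,interpolation=2),cv2.resize(im[225:325,420:515],None,fx=4,fy=4,interpolation=2)])
cv2.imwrite('pics/trays.png',b)
E
```

```text
dispenser_c 0.57 [282. 384.] [ 0.482 -0.125  0.122]
dispenser_c 0.21 [214. 279.] [0.627 0.118 0.122]
nail_brush_c 0.81 [284. 279.] [0.469 0.115 0.093]
scrub_brush_c 0.9 [186. 443.] [ 0.708 -0.261  0.096]
scrub_brush_c 0.87 [135. 253.] [0.814 0.187 0.096]
scrub_brush_c 0.8 [144. 351.] [ 0.801 -0.043  0.096]
tin_c 0.91 [285. 331.] [ 0.47  -0.006  0.097]
spray_can_c 0.87 [217. 282.] [0.621 0.111 0.12 ]
spray_can_c 0.22 [282. 384.] [ 0.48  -0.124  0.12 ]
wash_tray 0.71 [265. 465.] [ 0.525 -0.345  0.   ]
wash_tray 0.56 [254. 189.] [0.532 0.354 0.   ]
shoe_tray 0.7 [256. 192.] [0.528 0.345 0.   ]
cap_stack 0.78 [221. 331.] [ 0.619 -0.003  0.07 ]
soap_dish 0.58 [328. 222.] [0.348 0.263 0.   ]
soap_dish 0.41 [282. 281.] [0.467 0.118 0.   ]
jar 0.92 [338. 448.] [ 0.34  -0.307  0.   ]
```

View pics/shelf.png

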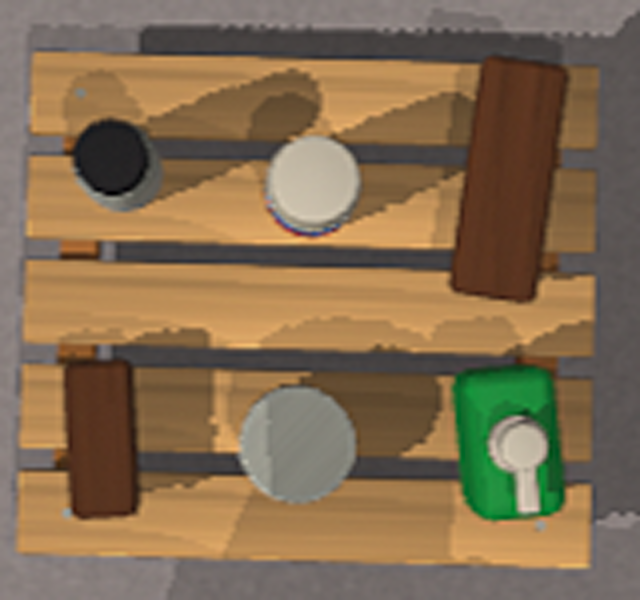

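View pics/trays.png

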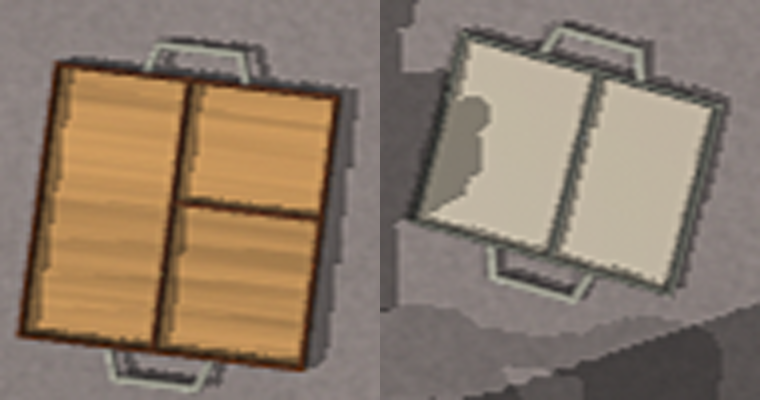

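The large dark-brown brush, at crop (510,180), is the shoe brush. The nail brush is at (100,440) and the dispenser at (510,445), spout towards -x. In both trays the wider or undivided bay is on the left, so tray +y is roughly world +y. No sequence is asked for. I place the nail brush first, so that the gripper body never has to pass over the pump head.

```bash
cat >> h.py <<'E'
def rect(c,pts,z):
    """corners order: (+x,+y),(+x,-y),(-x,-y),(-x,+y) -> centre, yaw, sizes"""
    P=np.array([proj(c,p,z)[:2] for p in pts]); vx=P[0]+P[1]-P[2]-P[3]; vy=P[0]+P[3]-P[1]-P[2]
    return P.mean(0).round(4),round(np.arctan2(vx[1],vx[0]),3),round(np.arctan2(-vy[0],vy[1]),3),(np.hypot(*vx)/2).round(3),(np.hypot(*vy)/2).round(3)
def to(x,y,z,yaw):
    """mm shift in tool axes after turning by 'turn' first; z is that of the grasp point"""
    s=observe(); y0=s['tool_rot'][2]; d=np.array([x,y,z-grip_point_offset])-s['tool_pos']
    M=R.from_euler('xyz',[np.pi,0,yaw]).as_matrix()
    print('turn',round((y0-yaw+np.pi)%(2*np.pi)-np.pi,3),'shift',(M.T@d*1000).round(1))
E
python3 - <<'E'
from h import *
c=read_camera('top')
def cr(L,r0,c0): return [(r0+(y+.5)/4-.5,c0+(x+.5)/4-.5) for x,y in L]
print('shoe tray',rect(c,cr([(55,62),(340,96),(305,368),(20,335)],200,145),.012))
print('wash tray',rect(c,cr([(83,33),(347,100),(293,290),(33,217)],225,420),.012))
print('scrub',rect(c,cr([(487,57),(567,68),(533,301),(450,288)],175,255),.122))
print('nail',rect(c,cr([(66,362),(131,360),(137,515),(71,517)],175,255),.116))
print('disp',rect(c,cr([(455,375),(548,368),(563,512),(468,520)],175,255),.14))
for n,p,z in [('tin',(298,443),.124),('can',(112,157),.17),('pump',(519,442),.17),('caps',(313,181),.154)]:
    print(n,proj(c,cr([p],175,255)[0],z).round(4))
s=read_camera('side')
for l in ['nail_brush_c','spray_can_c','tin_c','dispenser_c']: 
    d=place_of('side',l)
    if d: print(l,proj(s,d[0]['at'],{'n':.093,'s':.12,'t':.097,'d':.122}[l[0]]).round(3))
to(.469,.115,.25,0)
E
```

```text
shoe tray (array([0.5337, 0.3488]), np.float64(-0.085), np.float64(-0.087), np.float64(0.172), np.float64(0.18))
wash tray (array([ 0.526 , -0.3469]), np.float64(-0.257), np.float64(-0.232), np.float64(0.122), np.float64(0.169))
scrub (array([ 0.623 , -0.1165]), np.float64(-0.128), np.float64(-0.117), np.float64(0.134), np.float64(0.047))
nail (array([0.469 , 0.1103]), np.float64(0.069), np.float64(0.06), np.float64(0.088), np.float64(0.037))
disp (array([ 0.4741, -0.1169]), np.float64(0.12), np.float64(0.109), np.float64(0.08), np.float64(0.052))
tin [ 0.4701 -0.001   0.124 ]
can [0.6235 0.1048 0.17  ]
pump [ 0.4767 -0.1183  0.17  ]
caps [ 0.6152 -0.0045  0.154 ]
nail_brush_c [0.468 0.101 0.093]
spray_can_c [0.628 0.106 0.12 ]
tin_c [0.475 0.005 0.097]
dispenser_c [ 0.476 -0.12   0.122]
turn 0.236 shift [ 346.3 -625.5  -28.3]
```

```bash
python3 -m inch '[[[0,0,-28,0.171],[50,-20,0,0],[50,-20,0,0],[50,-20,0,0],[50,-20,0,0],[20,-55,0,0],[20,-55,0,0],[20,-55,0,0],[20,-55,0,0],[20,-55,0,0]]]' -1 30; python3 -m inch '[[[20,-50,0,0],[20,-55,0,0],[20,-55,0,0],[20,-50,0,0],[0,0,0,0],[0,0,0,0]]]'; python3 - <<'E'
from h import *
to(.469,.1103,.25,.065); c=wristcam(); cv2.imwrite('pics/w1.png',c['img'])
print(place_of('wrist','nail_brush_c')[:2]); print(pix(c,[.469,.1103,.116]),pix(c,[.469,.1103,.093]))
for d in place_of('wrist','nail_brush_c')[:2]: print(proj(c,d['at'],.093))
E
```

```text
time: 3.2
tool_pos: [0.3994, -0.1351, 0.231]
tool_rot: [3.141, -0.001, 0.064]
contact_force: [1.5, 0.0, -0.4]
opening: 0.0918
time: 3.95
tool_pos: [0.465, 0.0778, 0.2306]
tool_rot: [3.141, 0.001, 0.066]
contact_force: [-0.4, -0.8, -0.7]
opening: 0.0919
turn 0.001 shift [  6.1 -32.1  -0.6]
[{'at': [214.9, 282.2], 'conf': 0.71}]
[220.79108236 278.66929785] [214.83633749 281.20811112]
[0.46899914 0.10939826 0.093     ]
```

View pics/w1.png

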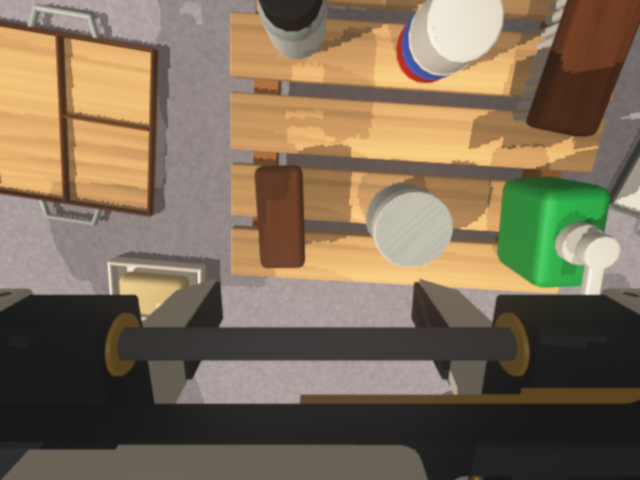

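The wrist view agrees with the top-camera position to 1 mm: the nail brush is at (215,282), between clear slats.

```bash
python3 -m inch '[[[6,-32,0,0],[0,0,45,0],[0,0,45,0],[0,0,35,0],[0,0,18.5,0],[0,0,0,0],[0,0,0,0]]]'; python3 -m inch '[[[0,0,0,0],[0,0,0,0],[0,0,0,0],[0,0,0,0],[0,0,0,0]]]' 1 30; python3 -m inch '[[[0,0,-30,0],[0,0,-40,0],[0,0,-40,0],[0,0,-30,0],[0,0,0,0]]]'; python3 - <<'E'
from h import *
T=np.array([.526,-.3469]);a=-.244;M=np.array([[np.cos(a),-np.sin(a)],[np.sin(a),np.cos(a)]])
print('disp',T+M@[0,.039]);p=T+M@[0,-.044];print('nail',p); to(*p,.26,a)
T=np.array([.5337,.3488]);a=-.086;M=np.array([[np.cos(a),-np.sin(a)],[np.sin(a),np.cos(a)]])
for o in [(0,.047),(-.039,-.042),(.047,-.042)]: print(T+M@o)
E
```

```text
time: 4.97
tool_pos: [0.47, 0.1097, 0.0882]
tool_rot: [3.141, -0.002, 0.064]
contact_force: [-0.1, 1.0, 0.5]
opening: 0.0919
time: 5.6
tool_pos: [0.4692, 0.1103, 0.0873]
tool_rot: [3.141, -0.0, 0.065]
contact_force: [-0.9, -0.0, 0.3]
opening: 0.0467
time: 6.22
tool_pos: [0.4704, 0.1104, 0.2294]
tool_rot: [3.142, -0.005, 0.065]
contact_force: [0.3, -0.1, -1.5]
opening: 0.0008
disp [ 0.53542186 -0.3090552 ]
nail [ 0.51537021 -0.38959669]
turn 0.309 shift [164.4 474.3 -11.8]
[0.53773702 0.3956263 ]
[0.49123658 0.31030509]
[0.57691875 0.3029182 ]
```

The fingers close at about 73 mm/s, so I lifted before they had shut. I check what became of the brush.

```bash
python3 -m inch '[[[-60,0,0,0],[-40,0,0,0],[0,0,0,0],[0,0,0,0],[0,0,0,0]]]' -1; python3 - <<'E'
from h import *
c=wristcam(); cv2.imwrite('pics/w2.png',c['img'])
for d in place_of('wrist','nail_brush_c')[:3]: print(d,proj(c,d['at'],.093))
E
```

```text
time: 6.85
tool_pos: [0.3702, 0.1038, 0.2269]
tool_rot: [3.141, 0.0, 0.065]
contact_force: [-0.0, -0.9, -0.5]
opening: 0.0462
{'at': [105.7, 317.8], 'conf': 0.97} [0.46899956 0.10910883 0.093     ]
```

View pics/w2.png

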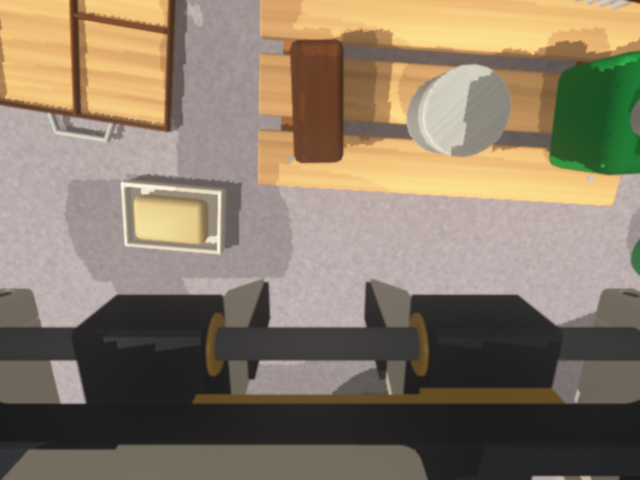

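The brush stands unmoved at (100,317). I try again with enough closing time.

```bash
python3 -m inch '[[[50,0,0,0],[49,0,0,0],[0,0,0,0],[0,0,0,0],[0,0,45,0],[0,0,45,0],[0,0,35,0],[0,0,15,0],[0,0,0,0]]]'; python3 -m inch '[[[0,0,0,0],[0,0,0,0],[0,0,0,0],[0,0,0,0],[0,0,0,0],[0,0,0,0],[0,0,0,0],[0,0,0,0]]]' 1 30; python3 -m inch '[[[0,0,-30,0],[0,0,-40,0],[0,0,-40,0],[0,0,-45,0],[0,0,0,0]]]'; python3 - <<'E'
from h import *
to(.5154,-.3896,.26,-.244)
E
```

```text
time: 8.07
tool_pos: [0.4666, 0.1102, 0.0868]
tool_rot: [3.142, 0.002, 0.065]
contact_force: [0.1, 0.7, 0.4]
opening: 0.0916
time: 9.07
tool_pos: [0.4682, 0.1102, 0.0873]
tool_rot: [3.141, -0.0, 0.065]
contact_force: [-0.1, 0.8, 0.3]
opening: 0.0392
time: 9.7
tool_pos: [0.47, 0.1104, 0.2455]
tool_rot: [-3.142, -0.007, 0.065]
contact_force: [1.3, 0.4, -1.8]
opening: 0.0394
turn 0.309 shift [164.9 474.2   4.3]
```

```bash
python3 -m inch '[[[0,0,0,0.155],[0,0,0,0.154],[25,50,0,0],[25,55,0,0],[20,55,0,0],[20,55,0,0],[20,55,0,0],[15,55,0,0],[15,55,0,0],[15,55,0,0]]]'; python3 -m inch '[[[10,30,0,0],[0,10,0,0],[0,0,0,0],[0,0,0,0]]]';  python3 - <<'E'
from h import *
to(.5154,-.3896,.041,-.244)
for n in ['top','wrist']:
  c=wristcam() if n=='wrist' else read_camera('top'); cv2.imwrite(f'pics/{n}3.png',c['img'])
  for d in place_of(n,'wash_tray')[:2]: print(d,proj(c,d['at'],0.0))
E
```

```text
time: 10.95
tool_pos: [0.5129, -0.3509, 0.2407]
tool_rot: [-3.14, 0.002, -0.244]
contact_force: [0.6, 0.6, 0.7]
opening: 0.0393
time: 11.45
tool_pos: [0.5137, -0.3891, 0.2424]
tool_rot: [-3.141, 0.0, -0.243]
contact_force: [-0.2, -0.3, 0.1]
opening: 0.0391
turn 0.001 shift [1.800e+00 1.000e-01 2.202e+02]
{'at': [262.7, 463.5], 'conf': 0.65} [ 0.5304552  -0.34230313  0.        ]
{'at': [203.6, 281.8], 'conf': 0.65} [ 0.52045917 -0.34786225  0.        ]
```

View pics/wrist3.png

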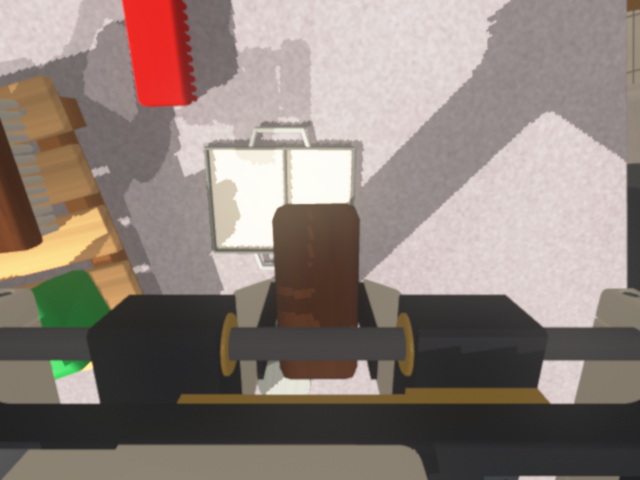

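The tray is square to the gripper at cols 210–357, with the brush above its right, narrower bay.

```bash
python3 -m inch '[[[1,0,50,0],[0,0,50,0],[0,0,50,0],[0,0,45,0],[0,0,15,0],[0,0,5,0],[0,0,4.5,0],[0,0,0,0]]]'; python3 -m inch '[[[0,0,0,0],[0,0,0,0],[0,0,0,0],[0,0,0,0],[0,0,-15,0],[0,0,-45,0],[0,0,-55,0],[0,0,-55,0],[0,0,-50,0]]]' -0.5; python3 - <<'E'
from h import *
to(.475,-.1175,.26,.115)
E
```

```text
time: 12.65
tool_pos: [0.515, -0.3914, 0.0241]
tool_rot: [3.14, -0.002, -0.244]
contact_force: [-0.7, -0.7, 0.3]
opening: 0.0396
time: 13.78
tool_pos: [0.5144, -0.3908, 0.2465]
tool_rot: [3.14, -0.002, -0.244]
contact_force: [1.3, -0.0, 0.3]
opening: 0.0691
turn -0.359 shift [  -7.8 -276.     5.3]
```

```bash
python3 -m inch '[[[0,0,0,-0.18],[0,0,0,-0.179],[-20,-55,0,0],[-20,-55,0,0],[-20,-55,0,0],[-18,-55,0,0],[0,-50,0,0],[0,-6,0,0],[0,0,0,0],[0,0,0,0]]]' -1;  python3 - <<'E'
from h import *
c=wristcam(); cv2.imwrite('pics/w4.png',c['img']); o=observe(); print(o['tool_pos'],o['tool_rot'])
for l,z in [('dispenser_c',.122),('tin_c',.097)]:
  for d in place_of('wrist',l)[:2]: print(l,d,proj(c,d['at'],z))
print(pix(c,[.475,-.1175,.14]))
to(.475,-.1175,.136,.115)
E
```

```text
time: 15.02
tool_pos: [0.4057, -0.1267, 0.243]
tool_rot: [3.141, -0.0, 0.114]
contact_force: [0.5, -0.5, -0.1]
opening: 0.0918
[ 0.40559562 -0.12663228  0.24279388] [3.14134905e+00 1.26184898e-04 1.13561540e-01]
dispenser_c {'at': [128.3, 577.3], 'conf': 0.4} [ 0.51005047 -0.32633062  0.122     ]
tin_c {'at': [133.0, 184.7], 'conf': 0.73} [ 0.46967156 -0.00340709  0.097     ]
[143.37696292 314.87096817]
turn -0.002 shift [ 70.1  -1.  125.4]
```

View pics/w4.png

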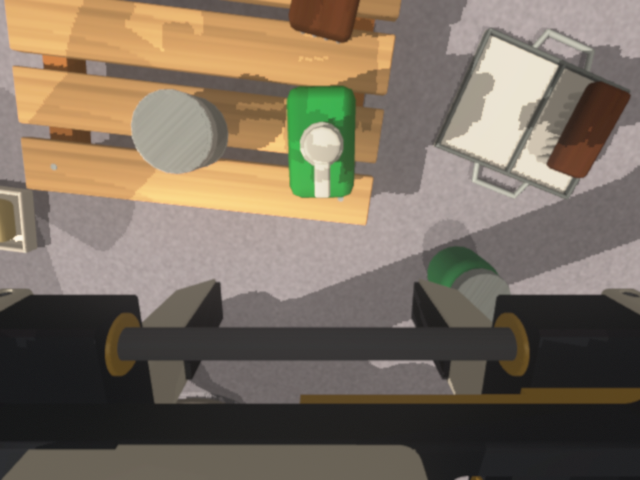

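Dispenser at (142,321), square to the gripper and about 3 mm right of nominal. The nail brush lies in the right bay.

```bash
python3 -m inch '[[[50,2,0,0],[20,0,0,0],[0,0,0,0],[0,0,40,0],[0,0,40,0],[0,0,30,0],[0,0,15.5,0],[0,0,0,0]]]'; python3 -m inch '[[[0,0,0,0],[0,0,0,0],[0,0,0,0],[0,0,0,0],[0,0,0,0],[0,0,0,0],[0,0,0,0]]]' 1 30; python3 -m inch '[[[0,0,-30,0],[0,0,-40,0],[0,0,-40,0],[0,0,0,0]]]'; python3 - <<'E'
from h import *
to(.534,-.309,.246,-.244)
E
```

```text
time: 16.18
tool_pos: [0.4736, -0.1197, 0.1164]
tool_rot: [-3.14, 0.003, 0.114]
contact_force: [0.1, 0.8, 0.7]
opening: 0.0921
time: 17.05
tool_pos: [0.4754, -0.12, 0.1176]
tool_rot: [3.141, -0.001, 0.115]
contact_force: [-0.1, -2.5, 2.8]
opening: 0.0515
time: 17.55
tool_pos: [0.4762, -0.1196, 0.2293]
tool_rot: [3.14, -0.004, 0.115]
contact_force: [0.4, -0.4, -3.3]
opening: 0.0511
turn 0.359 shift [101.9 169.8   2.1]
```

```bash
python3 -m inch '[[[0,0,0,0.18],[0,0,0,0.179],[25,43,0,0],[25,43,0,0],[25,42,0,0],[27,42,0,0],[0,0,0,0],[0,0,0,0]]]'; python3 - <<'E'
from h import *
to(.534,-.309,.0712,-.244)
E
```

```text
time: 18.55
tool_pos: [0.5321, -0.3081, 0.2249]
tool_rot: [-3.139, 0.004, -0.244]
contact_force: [-0.7, -0.2, -3.8]
opening: 0.0512
turn -0.0 shift [  2.1   0.4 172.5]
```

```bash
python3 -m inch '[[[1,0,45,0],[0,0,45,0],[0,0,45,0],[0,0,25,0],[0,0,8,0],[0,0,4,0],[0,0,0,0],[0,0,0,0]]]'; python3 - <<'E'
from h import *
to(.534,-.309,.0712,-.244)
E
```

```text
time: 19.55
tool_pos: [0.5345, -0.3098, 0.0565]
tool_rot: [3.141, -0.002, -0.244]
contact_force: [-0.4, -0.2, -3.2]
opening: 0.0512
turn -0.0 shift [-0.6 -0.6  4.1]
```

Lower another 3.5 mm, release with a partial opening, rise, then head for the tin.

```bash
python3 -m inch '[[[0,0,2,0],[0,0,1.5,0],[0,0,0,0],[0,0,0,0]]]'; python3 -m inch '[[[0,0,0,0],[0,0,0,0],[0,0,0,0],[0,0,0,0],[0,0,-15,0],[0,0,-45,0],[0,0,-55,0],[0,0,-55,0],[0,0,0,0]]]' -0.45; python3 - <<'E'
from h import *
to(.400,-.002,.23,0)
E
```

```text
time: 20.05
tool_pos: [0.5339, -0.3094, 0.0518]
tool_rot: [3.142, 0.0, -0.244]
contact_force: [0.3, -0.5, -2.2]
opening: 0.0515
time: 21.18
tool_pos: [0.536, -0.3109, 0.2286]
tool_rot: [3.137, -0.011, -0.244]
contact_force: [1.3, 0.2, -1.0]
opening: 0.0666
turn -0.244 shift [-136.  -308.9   17.4]
```

```bash
python3 -m inch '[[[0,0,0,-0.122],[0,0,0,-0.122],[-22,-50,0,0],[-22,-50,0,0],[-22,-52,0,0],[-23,-52,0,0],[-23,-52,0,0],[-23,-52,17,0],[0,0,0,0],[0,0,0,0]]]' -1;  python3 - <<'E'
from h import *
c=wristcam(); cv2.imwrite('pics/w5.png',c['img'])
for l,z in [('tin_c',.097),('scrub_brush_c',.096),('nail_brush_c',.027),('dispenser_c',.056)]:
  for d in place_of('wrist',l)[:2]: print(l,d,proj(c,d['at'],z))
to(.4705,-.002,.103,0)
t=read_camera('top'); cv2.imwrite('pics/top5.png',cv2.resize(t['img'][210:330,410:530],None,fx=4,fy=4,interpolation=2))
for l,z in [('nail_brush_c',.027),('dispenser_c',.056)]:
  for d in place_of('top',l)[:2]: print(l,d,proj(t,d['at'],z))
E
```

```text
time: 22.42
tool_pos: [0.3994, -0.0016, 0.2052]
tool_rot: [3.141, -0.001, 0.001]
contact_force: [0.2, -0.3, -0.3]
opening: 0.0916
turn -0.002 shift [ 71.   -0.3 120.7]
nail_brush_c {'at': [270.3, 487.5], 'conf': 0.62} [ 0.51332305 -0.39305687  0.027     ]
dispenser_c {'at': [218.6, 282.7], 'conf': 0.74} [0.62382654 0.11435535 0.056     ]
dispenser_c {'at': [258.4, 463.2], 'conf': 0.65} [ 0.54050623 -0.32326567  0.056     ]
```

View pics/top5.png

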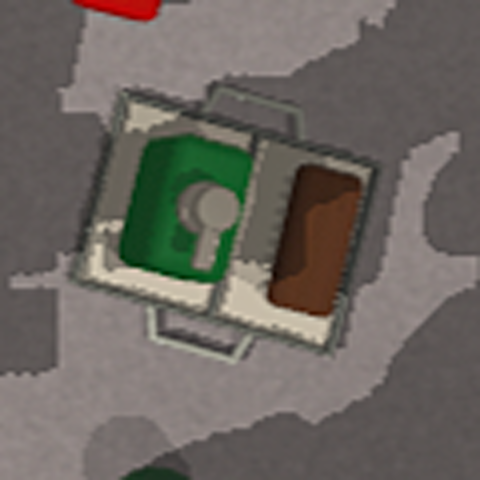

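Both wash-kit things stand inside their bays: the dispenser at crop (190,210), the nail brush at (315,240). Next is the tin, already measured twice at (0.470,-0.002).

```bash
python3 -m inch '[[[50,0,0,0],[21,0,0,0],[0,0,40,0],[0,0,40,0],[0,0,30,0],[0,0,10,0],[0,0,0,0]]]'; python3 -m inch '[[[0,0,0,0],[0,0,0,0],[0,0,0,0],[0,0,0,0],[0,0,0,0],[0,0,0,0]]]' 1 30; python3 -m inch '[[[0,0,-30,0],[0,0,-40,0],[0,0,-40,0],[0,0,0,0],[0,0,0,0]]]'; python3 - <<'E'
from h import *
to(.491,.3103,.22,-.086)
E
```

```text
time: 23.7
tool_pos: [0.4701, -0.0016, 0.0848]
tool_rot: [3.142, 0.0, -0.0]
contact_force: [-0.2, 0.6, 0.4]
opening: 0.0918
time: 24.45
tool_pos: [0.4704, -0.0016, 0.0854]
tool_rot: [3.141, -0.001, -0.0]
contact_force: [-1.5, -0.8, 6.0]
opening: 0.0642
time: 25.08
tool_pos: [0.4691, -0.0012, 0.1937]
tool_rot: [-3.141, 0.002, -0.0]
contact_force: [-0.1, 0.1, -3.2]
opening: 0.0643
turn 0.086 shift [  -5.  -312.3   -7.5]
```

```bash
python3 -m inch '[[[0,0,0,0.086],[0,-40,0,0],[0,-52,0,0],[-1,-55,0,0],[-2,-55,0,0],[-2,-55,0,0],[0,-45,0,0],[0,-10,0,0],[0,0,0,0],[0,0,0,0]]]';  python3 - <<'E'
from h import *
c=wristcam(); cv2.imwrite('pics/w6.png',c['img'])
for d in place_of('wrist','shoe_tray')[:2]: print(d,proj(c,d['at'],0))
T=np.array([.5337,.3488]);a=-.086;M=np.array([[np.cos(a),-np.sin(a)],[np.sin(a),np.cos(a)]])
im=c['img'].copy()
for q in [(.088,.091),(.088,-.091),(-.088,-.091),(-.088,.091),(.088,.005),(.008,-.091)]:
  p=pix(c,[*(T+M@q),.012]); cv2.circle(im,(int(p[1]),int(p[0])),3,(255,0,0),-1)
cv2.imwrite('pics/w6.png',im); to(.491,.3103,.0393,-.086)
E
```

```text
time: 26.32
tool_pos: [0.4917, 0.3084, 0.1941]
tool_rot: [3.14, 0.001, -0.088]
contact_force: [-0.5, -0.7, -1.7]
opening: 0.0642
{'at': [174.0, 274.9], 'conf': 0.9} [0.53184846 0.34796401 0.        ]
turn -0.002 shift [ -1.2  -1.7 174.2]
```

View pics/w6.png

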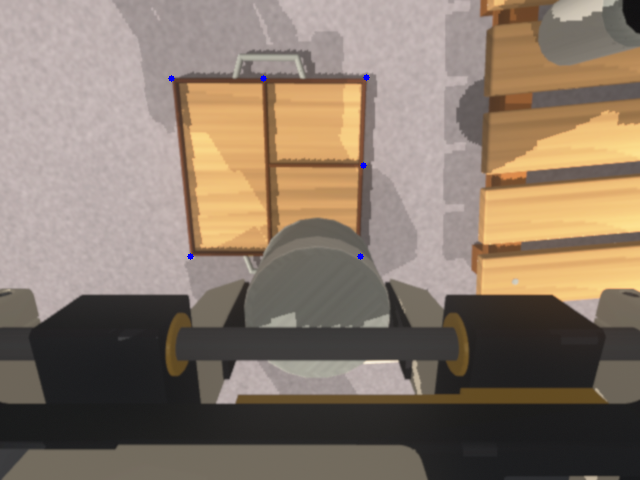

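The projected tray corners (blue) fall on the tray within about 2 mm, so the pose is right. Lower the tin.

```bash
python3 -m inch '[[[-1,-1,45,0],[0,0,45,0],[0,0,45,0],[0,0,25,0],[0,0,9,0],[0,0,0,0],[0,0,0,0]]]'; python3 - <<'E'
from h import *
to(.491,.3103,.0393,-.086)
E
```

```text
time: 27.3
tool_pos: [0.492, 0.3112, 0.0272]
tool_rot: [-3.14, -0.002, -0.087]
contact_force: [-0.5, 0.5, -1.8]
opening: 0.0642
turn -0.001 shift [-0.9  0.9  6.7]
```

```bash
python3 -m inch '[[[0,0,4,0],[0,0,2,0],[0,0,0.5,0],[0,0,0,0],[0,0,0,0]]]'; python3 -m inch '[[[0,0,0,0],[0,0,0,0],[0,0,0,0],[0,0,0,0],[0,0,-20,0],[0,0,-50,0],[0,0,-55,0],[0,0,-55,0],[0,0,0,0]]]' -1; python3 - <<'E'
from h import *
to(.555,-.1085,.225,-.122)
E
```

```text
time: 27.92
tool_pos: [0.4909, 0.311, 0.0195]
tool_rot: [3.142, 0.0, -0.086]
contact_force: [-1.1, -0.7, 1.5]
opening: 0.0644
time: 29.05
tool_pos: [0.4933, 0.3121, 0.2044]
tool_rot: [-3.137, -0.009, -0.086]
contact_force: [-0.1, 1.2, -0.5]
opening: 0.0917
turn 0.036 shift [112.4 409.9  -1.8]
```

```bash
python3 -m inch '[[[14,40,0,0.036],[14,53,0,0],[14,53,0,0],[14,53,0,0],[14,53,0,0],[14,53,0,0],[14,53,0,0],[14,52,0,0],[0,0,0,0],[0,0,0,0]]]';  python3 - <<'E'
from h import *
c=wristcam()
im=c['img'].copy(); C=np.array([.623,-.1165]);a=-.122;M=np.array([[np.cos(a),-np.sin(a)],[np.sin(a),np.cos(a)]])
for q in [(.069,.025),(.069,-.025),(-.069,-.025),(-.069,.025)]:
  p=pix(c,[*(C+M@q),.122]); cv2.circle(im,(int(p[1]),int(p[0])),3,(255,0,0),-1)
cv2.imwrite('pics/w7.png',im)
for d in place_of('wrist','scrub_brush_c')[:2]: print(d,proj(c,d['at'],.096))
to(*C,.113,a)
E
```

```text
time: 30.3
tool_pos: [0.553, -0.1088, 0.1983]
tool_rot: [-3.141, 0.002, -0.123]
contact_force: [-0.8, 0.5, -0.2]
opening: 0.0916
{'at': [139.3, 320.5], 'conf': 0.96} [ 0.62482613 -0.12051639  0.096     ]
{'at': [0.0, 492.2], 'conf': 0.79} [ 0.7018853  -0.24877069  0.096     ]
turn 0.001 shift [ 70.2   0.  104.6]
```

View pics/w7.png

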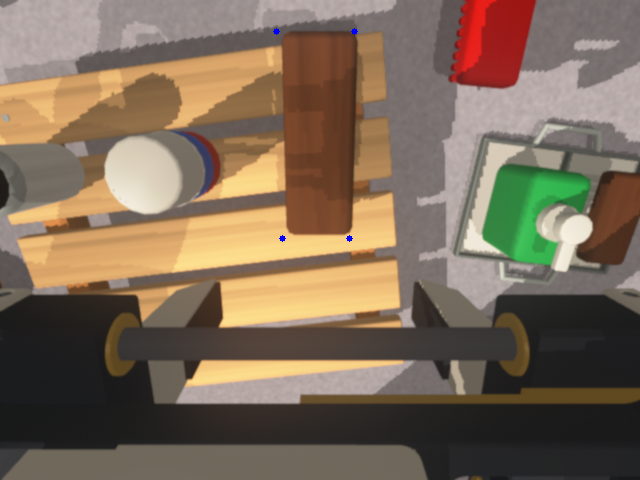

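The dark brush, at (135,320), lies within about 3 mm of nominal. Grasp it.

```bash
python3 -m inch '[[[50,3,0,0],[21,0,0,0],[0,0,0,0],[0,0,40,0],[0,0,35,0],[0,0,20,0],[0,0,7,0],[0,0,0,0],[0,0,0,0]]]';  python3 -m inch '[[[0,0,0,0],[0,0,0,0],[0,0,0,0],[0,0,0,0],[0,0,0,0],[0,0,0,0],[0,0,0,0]]]' 1 35; python3 -m inch '[[[0,0,-20,0],[0,0,-40,0],[0,0,-50,0],[0,0,-20,0],[0,0,0,0],[0,0,0,0]]]'; python3 - <<'E'
from h import *
to(.5377,.3956,.24,-.086)
E
```

```text
time: 31.52
tool_pos: [0.6243, -0.1209, 0.0987]
tool_rot: [3.141, -0.002, -0.122]
contact_force: [0.1, 0.3, 0.4]
opening: 0.0916
time: 32.4
tool_pos: [0.6251, -0.1178, 0.1006]
tool_rot: [-3.137, -0.004, -0.122]
contact_force: [-5.1, 15.7, 26.1]
opening: 0.0265
time: 33.15
tool_pos: [0.6231, -0.1208, 0.2257]
tool_rot: [-3.141, 0.002, -0.122]
contact_force: [0.0, 0.2, -0.5]
opening: 0.0005
turn -0.036 shift [-129.4 -507.1    4.5]
```

The grip slipped off. Look.

```bash
python3 -m inch '[[[-40,0,0,0],[-40,0,0,0],[0,0,0,0],[0,0,0,0],[0,0,0,0],[0,0,0,0],[0,0,0,0]]]' -1;  python3 - <<'E'
from h import *
c=wristcam(); cv2.imwrite('pics/w8.png',c['img']); cv2.imwrite('pics/s8.png',read_camera('side')['img'])
for d in place_of('wrist','scrub_brush_c')[:2]: print(d,proj(c,d['at'],.096))
E
```

```text
time: 34.02
tool_pos: [0.5447, -0.1112, 0.227]
tool_rot: [-3.142, 0.0, -0.122]
contact_force: [0.2, -0.4, -0.7]
opening: 0.0659
{'at': [127.3, 313.2], 'conf': 0.78} [ 0.62635661 -0.11833621  0.096     ]
{'at': [4.0, 474.7], 'conf': 0.74} [ 0.70007576 -0.25139498  0.096     ]
```

View pics/w8.png

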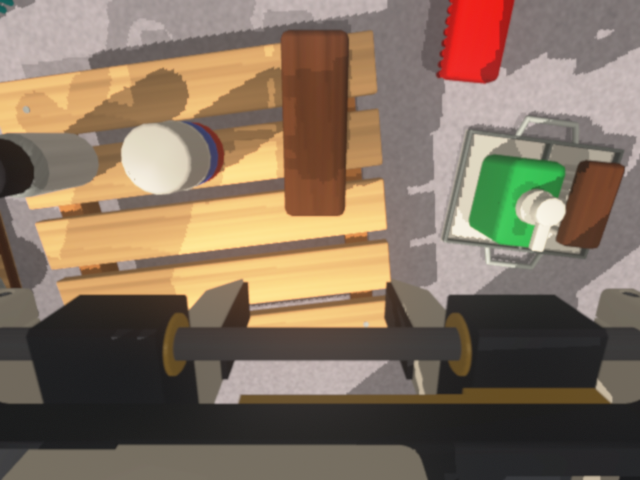

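View pics/s8.png

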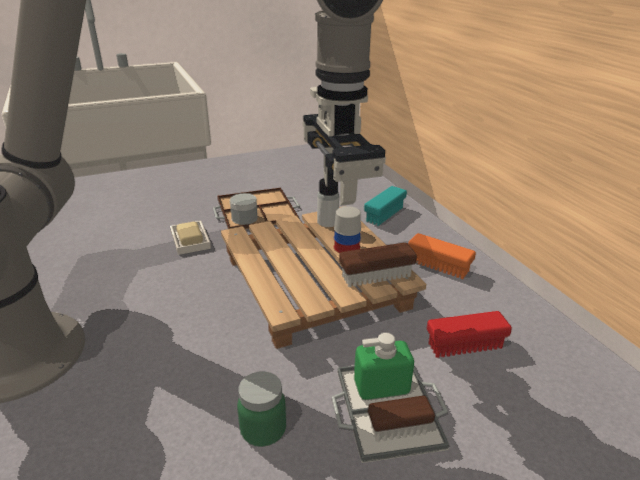

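The brush still stands upright at (125,314). My grip was 7 mm above mid-block. I go to mid-height this time, with the body just clearing the cap stack by 3 mm, and check before closing.

```bash
python3 -m inch '[[[40,-2,0,0],[40,0,0,0],[0,0,40,0],[0,0,40,0],[0,0,35,0],[0,0,10,0],[0,0,0,0],[0,0,0,0]]]' -1;  python3 - <<'E'
from h import *
to(.625,-.1185,.1105,-.122)
E
```

```text
time: 35.17
tool_pos: [0.6251, -0.1193, 0.1042]
tool_rot: [3.141, -0.003, -0.122]
contact_force: [-0.2, -0.9, 0.8]
opening: 0.092
turn -0.0 shift [-0.2 -0.8 12.5]
```

```bash
python3 -m inch '[[[0,0,5,0],[0,0,4,0],[0,0,2,0],[0,0,0,0],[0,0,0,0]]]';  python3 - <<'E'
from h import *
print(observe()['contact_force']);to(.625,-.1185,.1105,-.122)
E
```

```text
time: 35.8
tool_pos: [0.6241, -0.119, 0.0914]
tool_rot: [3.141, -0.0, -0.122]
contact_force: [-0.9, 0.1, -0.2]
opening: 0.0918
[-0.88176693  0.08208507 -0.20641625]
turn -0.0 shift [ 0.9 -0.6 -0.3]
```

```bash
python3 -m inch '[[[0,0,0,0],[0,0,0,0],[0,0,0,0],[0,0,0,0],[0,0,0,0],[0,0,0,0],[0,0,0,0]]]' 1 40; python3 -m inch '[[[0,0,-3,0],[0,0,-3,0],[0,0,0,0]]]'
```

```text
time: 36.67
tool_pos: [0.624, -0.119, 0.0913]
tool_rot: [3.141, -0.0, -0.122]
contact_force: [0.0, 0.2, 0.4]
opening: 0.0493
time: 37.05
tool_pos: [0.6242, -0.119, 0.0977]
tool_rot: [3.141, -0.001, -0.122]
contact_force: [-0.5, 0.2, -1.6]
opening: 0.0495
```

```bash
python3 -m inch '[[[0,0,-20,0],[0,0,-40,0],[0,0,-45,0],[0,0,-35,0],[0,0,0,0],[0,0,0,0]]]'; python3 - <<'E'
from h import *
to(.5377,.3956,.24,-.086)
E
```

```text
time: 37.8
tool_pos: [0.6233, -0.1187, 0.2358]
tool_rot: [-3.141, 0.002, -0.122]
contact_force: [-0.2, -0.0, -2.3]
opening: 0.049
turn -0.036 shift [-129.5 -505.1   14.6]
```

```bash
python3 -m inch '[[[0,-20,0,-0.036],[-10,-45,0,0],[-14,-52,0,0],[-14,-52,0,0],[-14,-52,0,0],[-14,-52,0,0],[-14,-52,0,0],[-14,-52,0,0],[-14,-52,0,0],[-14,-52,0,0]]]'; python3 -m inch '[[[-7,-24,0,0],[0,0,0,0],[0,0,0,0],[0,0,0,0]]]'; python3 - <<'E'
from h import *
to(.5377,.3956,.0448,-.086)
E
```

```text
time: 39.05
tool_pos: [0.5428, 0.3733, 0.2358]
tool_rot: [3.141, 0.002, -0.084]
contact_force: [1.3, -0.5, -1.6]
opening: 0.0492
time: 39.55
tool_pos: [0.5399, 0.3942, 0.2371]
tool_rot: [3.141, 0.0, -0.087]
contact_force: [0.6, -1.1, -1.4]
opening: 0.0496
turn -0.001 shift [ -2.3  -1.2 211.1]
```

```bash
python3 -m inch '[[[-2,-1,45,0],[0,0,50,0],[0,0,50,0],[0,0,40,0],[0,0,18,0],[0,0,0,0],[0,0,0,0],[0,0,0,0]]]'; python3 - <<'E'
from h import *
to(.5377,.3956,.0448,-.086)
E
```

```text
time: 40.55
tool_pos: [0.5388, 0.3969, 0.0363]
tool_rot: [-3.14, -0.003, -0.086]
contact_force: [-0.5, -0.8, -1.4]
opening: 0.0495
turn -0.0 shift [-1.   1.4 10.3]
```

```bash
python3 -m inch '[[[0,0,5,0],[0,0,3,0],[0,0,1.5,0],[0,0,0,0],[0,0,0,0]]]'; python3 -m inch '[[[0,0,0,0],[0,0,0,0],[0,0,0,0],[0,0,0,0],[0,0,-15,0],[0,0,-45,0],[0,0,-55,0],[0,0,-55,0],[0,0,-30,0],[0,0,0,0]]]' -0.37; python3 - <<'E'
from h import *
to(.555,.105,.24,0)
E
```

```text
time: 41.18
tool_pos: [0.5376, 0.3963, 0.0253]
tool_rot: [3.141, 0.0, -0.086]
contact_force: [-3.3, -1.5, 5.6]
opening: 0.0496
time: 42.42
tool_pos: [0.5389, 0.3971, 0.2292]
tool_rot: [-3.137, -0.006, -0.086]
contact_force: [0.6, 0.3, -0.3]
opening: 0.0628
turn -0.086 shift [ 16.1 292.1   8. ]
```

```bash
python3 -m inch '[[[0,0,0,-0.086],[3,45,0,0],[3,52,0,0],[3,52,0,0],[3,52,0,0],[2,50,0,0],[2,41,0,0],[0,0,0,0],[0,0,0,0]]]' -1;  python3 - <<'E'
from h import *
c=wristcam(); im=c['img'].copy()
p=pix(c,[.6235,.1048,.17]); cv2.circle(im,(int(p[1]),int(p[0])),3,(0,0,255),-1)
for d in place_of('wrist','spray_can_c')[:2]: print(d,proj(c,d['at'],.12))
cv2.imwrite('pics/w9.png',im); to(.6235,.105,.128,0)
E
```

```text
time: 43.55
tool_pos: [0.5533, 0.1047, 0.2241]
tool_rot: [-3.141, 0.001, -0.001]
contact_force: [0.2, 0.8, 0.0]
opening: 0.0919
turn 0.001 shift [ 70.1   0.4 115.1]
```

View pics/w9.png

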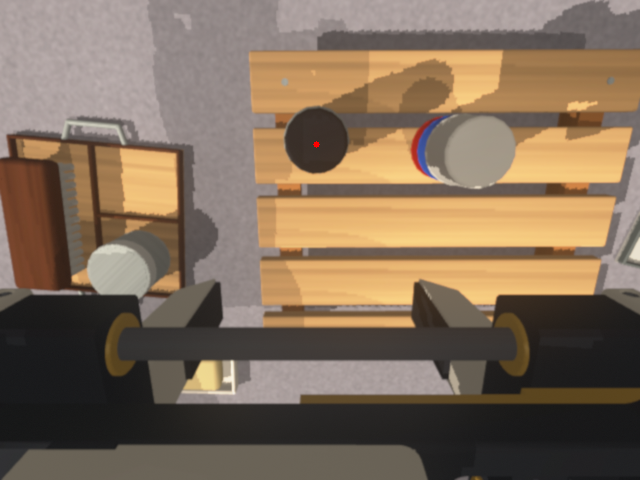

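The can's cap is at (139,316), about 3 mm further in +x than nominal. The brush and the tin are in their bays at left.

```bash
python3 -m inch '[[[50,0,0,0],[23,0,0,0],[0,0,0,0],[0,0,40,0],[0,0,35,0],[0,0,25,0],[0,0,8,0],[0,0,0,0],[0,0,0,0]]]'; python3 - <<'E'
from h import *
to(.6265,.105,.128,0)
E
```

```text
time: 44.78
tool_pos: [0.6273, 0.1046, 0.1183]
tool_rot: [-3.142, -0.002, 0.0]
contact_force: [-0.3, 0.3, 0.6]
opening: 0.0915
turn 0.0 shift [-0.8 -0.4  9.1]
```

```bash
python3 -m inch '[[[0,0,5,0],[0,0,3,0],[0,0,0,0],[0,0,0,0]]]'; python3 -m inch '[[[0,0,0,0],[0,0,0,0],[0,0,0,0],[0,0,0,0],[0,0,0,0],[0,0,0,0],[0,0,0,0]]]' 1 30; python3 -m inch '[[[0,0,-20,0],[0,0,-40,0],[0,0,-40,0],[0,0,0,0],[0,0,0,0]]]'; python3 - <<'E'
from h import *
to(.577,.303,.23,-.086)
E
```

```text
time: 45.28
tool_pos: [0.6268, 0.1043, 0.1088]
tool_rot: [3.142, -0.0, -0.0]
contact_force: [0.5, 0.9, 0.4]
opening: 0.0916
time: 46.15
tool_pos: [0.6267, 0.1044, 0.1088]
tool_rot: [-3.142, -0.0, -0.0]
contact_force: [0.3, 0.8, 0.9]
opening: 0.0461
time: 46.78
tool_pos: [0.6261, 0.1043, 0.2077]
tool_rot: [3.141, 0.002, -0.0]
contact_force: [0.4, 0.3, -1.6]
opening: 0.0468
turn 0.086 shift [ -66.  -193.8   -3.5]
```

```bash
python3 -m inch '[[[0,0,0,0.086],[-13,-38,0,0],[-16,-45,0,0],[-16,-45,0,0],[-16,-45,0,0],[-5,-20,0,0],[0,0,0,0],[0,0,0,0]]]'; python3 -m inch '[[[0,0,40,0],[0,0,45,0],[0,0,45,0],[0,0,20,0],[0,0,5,0],[0,0,0,0],[0,0,0,0]]]'; python3 - <<'E'
from h import *
to(.577,.303,.062,-.086)
E
```

```text
time: 47.78
tool_pos: [0.5779, 0.3009, 0.208]
tool_rot: [3.14, 0.001, -0.087]
contact_force: [-0.4, 0.3, -0.9]
opening: 0.0459
time: 48.65
tool_pos: [0.5786, 0.3022, 0.0553]
tool_rot: [-3.141, -0.002, -0.087]
contact_force: [0.3, -0.3, -2.3]
opening: 0.046
turn -0.001 shift [-1.7 -0.6 12.1]
```

```bash
python3 -m inch '[[[-1,0,5,0],[0,0,4,0],[0,0,2,0],[0,0,0.5,0],[0,0,0,0],[0,0,0,0]]]'; python3 -m inch '[[[0,0,0,0],[0,0,0,0],[0,0,0,0],[0,0,0,0],[0,0,-15,0],[0,0,-45,0],[0,0,-55,0],[0,0,-55,0],[0,0,-40,0],[0,0,0,0]]]' -0.37; python3 -m inch '[[[-30,45,0,0],[-30,55,0,0],[-30,55,0,0],[-20,55,0,0],[-20,55,0,0],[-20,50,0,0],[0,0,0,0],[0,0,0,0],[0,0,0,0]]]'; python3 - <<'E'
from h import *
t=read_camera('top');s=read_camera('side')
a=cv2.resize(t['img'][190:330,140:260],(400,467),interpolation=2);b=cv2.resize(s['img'][150:270,200:300],(400,467),interpolation=2)
cv2.imwrite('pics/end.png',np.hstack([a,b]))
cv2.imwrite('pics/endside.png',s['img'])
for l,z in [('cap_stack',.07),('soap_dish',0),('jar',0)]:
  for d in place_of('top',l)[:1]: print(l,d['conf'],proj(t,d['at'],z))
print(observe()['time'])
E
```

```text
time: 49.4
tool_pos: [0.5768, 0.3025, 0.0427]
tool_rot: [-3.141, -0.001, -0.086]
contact_force: [-1.4, -0.3, 4.3]
opening: 0.0465
time: 50.65
tool_pos: [0.5781, 0.3031, 0.258]
tool_rot: [-3.138, -0.009, -0.086]
contact_force: [-0.3, -0.3, 0.1]
opening: 0.0627
time: 51.78
tool_pos: [0.4005, 0.0027, 0.2521]
tool_rot: [-3.141, 0.0, -0.085]
contact_force: [0.0, 1.1, -0.7]
opening: 0.0627
cap_stack 0.55 [0.61194992 0.00061259 0.07      ]
52.025
```

View pics/end.png

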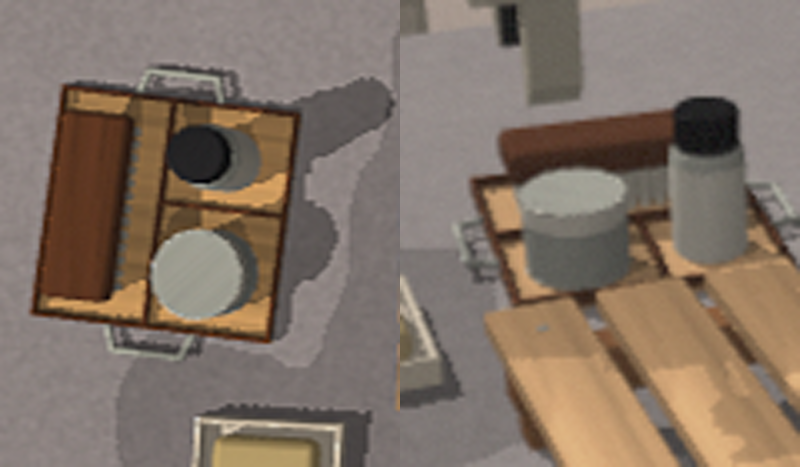

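View pics/endside.png

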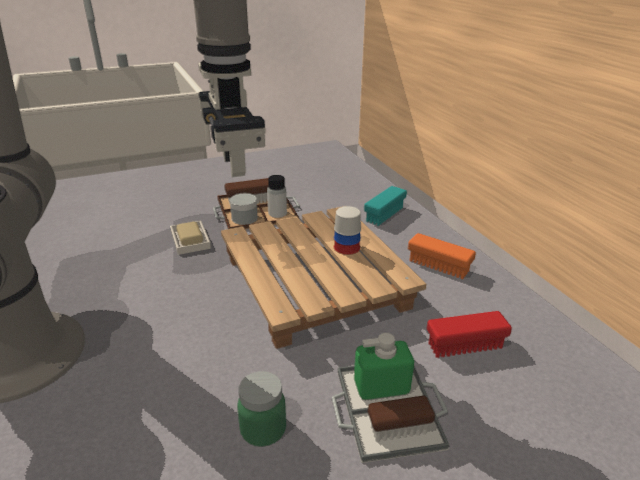

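The end pictures show all five things in their bays, the two upright tall ones and the tin standing, and the bystanders in place: caps (230,347), soap dish (237,190), jar (408,262).

```bash
python3 -c "
from cell import *
print(hand_in())"
```

```text
the job is handed in; nothing more can be done
None
```

I put all five things in their bays and handed the job in at about 52 s, with the gripper open and clear. The order was nail brush, dispenser, tin, shoe brush, spray can; the task gave no sequence, so I chose this one to keep the gripper body off the pump head.

- **Failed grasps:** there were two. On the nail brush I lifted before the fingers had closed. On the shoe brush I gripped too high and slipped off, with about 26 N of upward force on the wrist. Neither brush was upset, and both second grasps held.
- **Last checks:** the final top and side pictures show the dispenser, tin and can upright and both brushes bristles down. Each thing is inside its own bay. The cap stack, soap dish and jar look as they did at the start.
- **Checks that fell short:** in the last network check the soap dish and jar were not found, so I checked those two by eye only. The cap stack came back within about 8 mm of its first reading, which is about what the networks scatter. The network's dispenser estimate was about 15 mm off where I released it; the pictures show it inside its bay.

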